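# Tip two crates and dispatch the stamped one

## Task

One of the two light blue-grey crates has a red stamp under its base. Without grasping or lifting anything, tip each crate over onto its back with the fingertips, pushing it away from the robot so that its underside faces the robot; once both lie there, push the stamped one away from the robot, still lying on its back, until the middle of its open rim lies over the yellow dispatch line, and leave the other lying where it tipped. Do not disturb the bottle, the dish or the pen.

Things in the scene. Friction and masses are not known exactly. Their poses are not given: they have to be found in the camera images.
- crate_1: One of two alike open, empty light blue-grey plastic crates, 66 deep x 112 wide x 115 mm high over the bands round foot and rim, which stand 3 mm proud of the 3 mm walls; about 0.22 kg. Origin: centre of the underside; z to the open mouth, x to its far side, y along its width. Starts upright, yaw within 0.2 rad. Pushed high on the near face it tips over its far lower edge, sliding little.
- crate_2: One of two alike open, empty light blue-grey plastic crates, 66 deep x 112 wide x 115 mm high over the bands round foot and rim, which stand 3 mm proud of the 3 mm walls; about 0.22 kg. Origin: centre of the underside; z to the open mouth, x to its far side, y along its width. Starts upright, yaw within 0.2 rad. Pushed high on the near face it tips over its far lower edge, sliding little.
- stamp (a point): Centre of the red stamp (a ring of 56 mm diameter with a tick), printed flat in the middle of the underside of the stamped crate; it coincides with that crate's origin. It cannot be seen while the crate stands upright; the other crate's underside is plain.
- crate_1_heel (a point): Middle of the far lower edge of crate_1 (33 mm along its x from its origin): the edge it tips over. It stays on the bench as the crate tips.
- crate_2_heel (a point): Middle of the far lower edge of crate_2 (33 mm along its x from its origin): the edge it tips over. It stays on the bench as the crate tips.
- crate_1_rim (a point): Middle of the far upper rim edge of crate_1 (33 mm along its x, 115 mm along its z from its origin). It comes down on the bench when the crate lies on its back, and is then the middle of the open rim at the end away from the robot.
- crate_2_rim (a point): Middle of the far upper rim edge of crate_2 (33 mm along its x, 115 mm along its z from its origin). It comes down on the bench when the crate lies on its back, and is then the middle of the open rim at the end away from the robot.
- dispatch_line: Strip of flat yellow tape on the bench beyond the crates, 30 mm wide, 520 mm long, 0.6 mm thick (no obstacle), fixed. Origin: its centre; x across the tape, away from the robot; y along it (yaw within 0.1 rad).
- dye_bottle: Clear bottle with a blue cap, 56 mm diameter, 106 mm high, standing left of the crates; origin at the centre of its foot. Bystander.
- petri_dish: Flat round dish, 62 mm diameter, 16 mm high, right of the crates; origin at the centre of its underside. Bystander.
- black_pen: Black felt pen, 138 mm long along its y, 13 mm high, lying left of the crates and pointing away from the robot; origin at its middle, underneath. Bystander.
There are look-alikes about, which are no part of the job. Leave any purple look-alike of the crate_2 alone.

How it is judged:
By the outcome, as a careful person would: the job done as asked, in the order asked, and still so for the second after the job is handed in, with the robot touching nothing.
It also fails if it takes over 48 s, if anything falls off the work surface, if the arm or the gripper's body presses on something with over 40 N, if the wrist force passes 120 N, or if a joint passes its speed limit or range.

## Robot

A 6-joint arm with a two-finger parallel gripper is mounted at the origin on a cart in front of the work surface, level with it; the furniture and walls round the work are solid. World frame = base frame: x ahead of the robot, y to its left, z up, the work surface at z = 0. Lengths are in m, angles in rad, forces in N, time in s.
With the tool pointing down it reaches from about 0.35 to 0.875 m from the base axis. Payload 15.5 kg.
Tool frame: the origin (TCP) lies on the centre line of the jaws, within the pads' length; the fingertips stand 19 mm ahead of it and the grasp point (between the pads) is the TCP; z points along the fingers, x is the direction in which the jaws open and shut, and the axes are right-handed (so a half turn about z gives the same grasp; the last joint's range is limited). The gripper opens to 85 mm and grips with 20 to 120 N. Pads are 22 mm wide; open, the fingers measure 114 mm over their backs; the gripper's body (76 mm by 85 mm) begins 54 mm behind the grasp point. The pads swing forward as they close: fully open they stand 13 mm farther back than shut.
Start: joints at [-1.258, 0.494, 1.345, -0, 1.302, -0.096], TCP at [0.248, -0.573, 0.25] pointing down, gripper open.
Joint ranges: [-2.91, 2.91], [-0.82, 2.16], [0.22, 2.67], [-1.22, 4.37], [0.12, 2.79], [-3.08, 3.08]. Speed limits (rad/s): [1.89, 1.89, 2.57, 3.01, 3.01, 3.01].

## Interface

Orientations are given as a rotation vector (axis times angle).
In Python, from plant import telemetry, cams, job, finder gives the robot as it stands.
- The arm moves only by the tool play_rows, never from a script. Its argument "motion" is text: rows parted by semicolons, each of 6 numbers parted by spaces: the shift along the tool's x, y, z in mm, then the turn, a rotation vector about the tool's x, y, z in degrees. In form: x y z ax ay az; .... A call has 1 to 12 rows; each row is the pose to reach, as a shift and turn from the pose commanded when the call began, along the tool's axes at that moment; what a row does not reach only later rows make up. A row lasts 1/8 s, in which the tool goes at most 62.5 mm and 10.7 degrees, less where a joint would pass 70% of its speed; a pose out of reach is approached as far as the arm can. A call with a gripper value outside its range is refused whole. "gripper" is the opening, from 0 (shut) to 1 (fully open), set as the call begins (left out, the last holds). The fingers move at their own pace and stop on an object; the grip force is fixed at half the most. Time passes only in rows, so rows that repeat a pose let the fingers close. It gives the time, the measured TCP pose, the force and the opening at its end, in the units of the state.
- telemetry.read_state(): the state, without advancing time (a new reading comes with each control period).
- cams.camera(name): name is "scene" or "side" or "wrist"; returns the picture (384x512x3 uint8, red, green, blue); there is no depth.
- cams.camera_info(name): a dict with "K" (3x3 intrinsics, pixels), "pose" (4x4, takes a point from camera to world coordinates); the wrist camera has in their place "hand_eye" (4x4, takes a point from camera to tool coordinates, whose origin is the TCP and whose axes are the tool frame's). Camera axes: x right, y up, looking along -z (the intrinsics and any distortion apply to the point x, -y, -z); pixel columns grow to the right and rows downward; lengths in m; the calibration is good to about 2 mm. A picture is of the moment at which its call begins: read the wrist's pose just before it. camera_info takes no time and is no camera call.
- job.sign_off(): hands the job in, once; it reports no verdict.
Trained networks look in the newest picture that a camera, given by its name, has taken for a name from the list of things; names that differ only in an ending like _2 or _b are one class to them, and where a whole thing is asked for, a point or a joint stands for the part that bears it (a point fixed in the world has none). Each returns a list of dicts, best first, with "score" (0 to 1); they miss things now and then, are a little off and sometimes report something else, mostly with a low value. They report only what shows in the picture. A call takes as long as a camera call. They do not tell look-alikes from the thing itself.
- finder.recognise(label, camera): "xy" ([column, row] in pixels, amid what is visible of it).
The state is a dict: "t": time; "joint_positions": joint angles; "qvel": joint speeds; "joint_torque": joint torques, N m; "eef_pos": TCP position; "ee_rot": TCP orientation; "wrist_force": force on the tool from outside, world axes, zero at the start; "wrist_torque": the same for the moment, N m; "width": opening from 0.0 (shut) to 1.0 (fully open).
Only numpy, scipy, OpenCV 4.12 (cv2) and the standard library are available. Lean on these libraries where they do the work, as an engineer would, in place of code of your own. Each camera call takes 0.05 s, during which the arm holds its last target.

## Working session

There is one attempt and no reset: what is moved stays moved. The work goes in short steps, Python scripts to look and compute and a tool call to move; the robot and the scene stay as the last step left them, time stands still between calls to the robot, and variables do not carry over. Pictures are saved under pics/ and viewed, and the job is handed in when it is done.

Besides the shell and the picture viewer there is one more tool, called after ">>>" as name(argument=value, ...) on one line, values as JSON. play_rows: Moves the arm, as the interface text tells. Its arguments: {"type":"object","properties":{"motion":{"type":"string"},"gripper":{"type":"number"}},"required":["motion"]}

```bash
ls; mkdir -p pics
python3 - <<'E'
from plant import telemetry, cams, job, finder
import cv2,numpy as np
s=telemetry.read_state(); print({k:np.round(v,3).tolist() for k,v in s.items()})
for c in ["scene","side"]:
    im=cams.camera(c); cv2.imwrite(f"pics/{c}0.png",im[:,:,::-1])
    i=cams.camera_info(c); print(c,{k:(np.round(v,4).tolist() if not isinstance(v,str) else v) for k,v in i.items()})
    for n in ["crate_1","dye_bottle","petri_dish","black_pen","dispatch_line"]:
        print(n,[(np.round(d["xy"]).tolist(),round(d["score"],2)) for d in finder.recognise(n,c)])
i=cams.camera_info("wrist");print(i)
E
```

```text
pics
{'t': 0.0, 'joint_positions': [-1.258, 0.494, 1.346, -0.0, 1.302, -0.096], 'qvel': [-0.002, -0.001, -0.001, -0.0, -0.001, -0.001], 'joint_torque': [-0.003, -88.218, -38.388, -0.0, 0.01, 0.0], 'eef_pos': [0.248, -0.573, 0.25], 'ee_rot': [-2.626, 1.724, 0.001], 'wrist_force': [-0.252, 0.9, 0.521], 'wrist_torque': [-0.02, 0.011, -0.006], 'width': 1.004}
scene {'K': [[485.6116, 0.0, 251.5297], [0.0, 485.6116, 196.8367], [0.0, 0.0, 1.0]], 'pose': [[0.0672, 0.5451, -0.8357, -0.5095], [-0.9977, 0.0423, -0.0527, -0.0449], [0.0066, 0.8373, 0.5467, 0.8275], [0.0, 0.0, 0.0, 1.0]]}
crate_1 [([214.0, 180.0], 0.76), ([316.0, 233.0], 0.75)]
dye_bottle [([137.0, 212.0], 0.8)]
petri_dish [([380.0, 230.0], 0.75)]
black_pen [([135.0, 255.0], 0.7)]
dispatch_line [([298.0, 204.0], 0.73), ([322.0, 232.0], 0.59)]
side {'K': [[387.9598, 0.0, 257.7273], [0.0, 387.9598, 193.6395], [0.0, 0.0, 1.0]], 'pose': [[0.5785, -0.6832, 0.4455, 1.1652], [0.8156, 0.4911, -0.3059, -0.3536], [-0.0098, 0.5404, 0.8414, 1.1343], [0.0, 0.0, 0.0, 1.0]]}
crate_1 [([292.0, 197.0], 0.77), ([192.0, 204.0], 0.71), ([260.0, 149.0], 0.64)]
dye_bottle [([326.0, 151.0], 0.64)]
petri_dish [([160.0, 260.0], 0.67)]
black_pen [([296.0, 144.0], 0.57)]
dispatch_line [([192.0, 204.0], 0.24)]
{'K': array([[264.95562439,   0.        , 254.69371686],
       [  0.        , 264.95562439, 190.0590461 ],
       [  0.        ,   0.        ,   1.        ]]), 'hand_eye': array([[ 9.99999840e-01,  5.29136625e-04,  1.97866370e-04,
         9.94019249e-04],
       [ 5.63275625e-04, -9.60644558e-01, -2.77779978e-01,
        -7.10451703e-02],
       [ 4.30956913e-05,  2.77780045e-01, -9.60644703e-01,
        -1.23094104e-01],
       [ 0.00000000e+00,  0.00000000e+00,  0.00000000e+00,
         1.00000000e+00]])}
```

View pics/scene0.png

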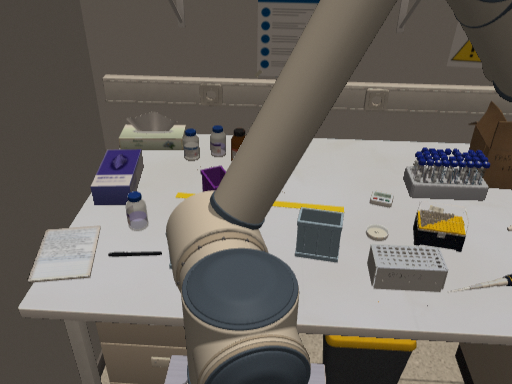

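View pics/side0.png

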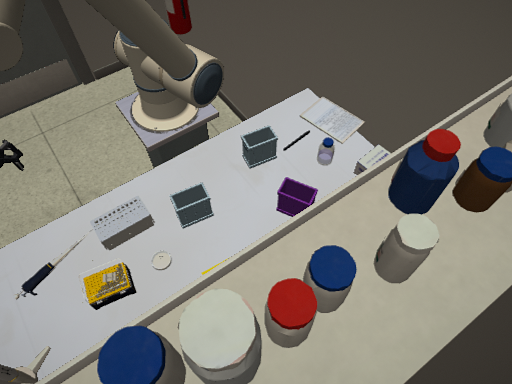

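```bash
cat > h.py <<'E'
import numpy as np,cv2
from plant import telemetry, cams, job, finder
from scipy.spatial.transform import Rotation as R
def cam(c):
    i=cams.camera_info(c)
    if 'pose' in i: P=np.array(i['pose'])
    else:
        s=telemetry.read_state(); T=np.eye(4);T[:3,:3]=R.from_rotvec(s['ee_rot']).as_matrix();T[:3,3]=s['eef_pos'];P=T@np.array(i['hand_eye'])
    return np.array(i['K']),P
def w2p(pts,c,C=None):
    K,P=C or cam(c); p=(np.atleast_2d(pts)-P[:3,3])@P[:3,:3]; q=np.c_[p[:,0],-p[:,1],-p[:,2]]@K.T; return q[:,:2]/q[:,2:]
def p2w(px,z,c,C=None):
    K,P=C or cam(c); px=np.atleast_2d(px); d=np.c_[px,np.ones(len(px))]@np.linalg.inv(K).T; d=np.c_[d[:,0],-d[:,1],-d[:,2]]@P[:3,:3].T
    return P[:3,3]+d*((z-P[2,3])/d[:,2])[:,None]
E
python3 - <<'E'
from h import *
for n,c,px,z in [("cr right",'side',(192,204),.06),("cr left",'side',(260,147),.06),("purple",'side',(297,197),.06),("crR scene",'scene',(320,234),.06),("bottle",'scene',(137,225),.0),("bottle",'side',(326,156),.02),("dish",'scene',(377,233),.008),("dish",'side',(161,261),.008),("pen",'scene',(135,254),.006),("pen",'side',(296,141),.006)]+[("line",'scene',p,0) for p in [(178,196),(341,209),(280,204)]]+[("line",'side',p,0) for p in [(203,274),(232,261)]]:
    print(n,c,np.round(p2w(px,z,c),3))
for f,b in [("scene",(150,150,350,280)),("side",(150,110,340,240))]:
    im=cv2.imread(f"pics/{f}0.png")[b[1]:b[3],b[0]:b[2]]; cv2.imwrite(f"pics/{f}0c.png",cv2.resize(im,None,fx=4,fy=4,interpolation=cv2.INTER_CUBIC))
E
```

```text
cr right side [[ 0.504 -0.159  0.06 ]]
cr left side [[0.44  0.158 0.06 ]]
purple side [[0.682 0.134 0.06 ]]
crR scene scene [[ 0.502 -0.16   0.06 ]]
bottle scene [[0.583 0.351 0.   ]]
bottle side [[0.587 0.347 0.02 ]]
dish scene [[ 0.587 -0.326  0.008]]
dish side [[ 0.596 -0.333  0.008]]
pen scene [[0.45  0.32  0.006]]
pen side [[0.459 0.311 0.006]]
line scene [[0.743 0.264 0.   ]]
line scene [[ 0.709 -0.238  0.   ]]
line scene [[ 0.722 -0.054  0.   ]]
line side [[ 0.706 -0.247  0.   ]]
line side [[ 0.722 -0.151  0.   ]]
```

View pics/side0c.png

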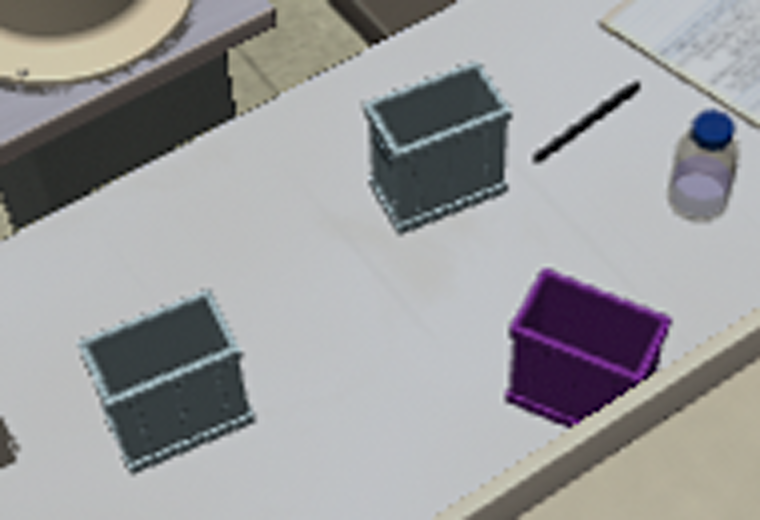

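View pics/scene0c.png

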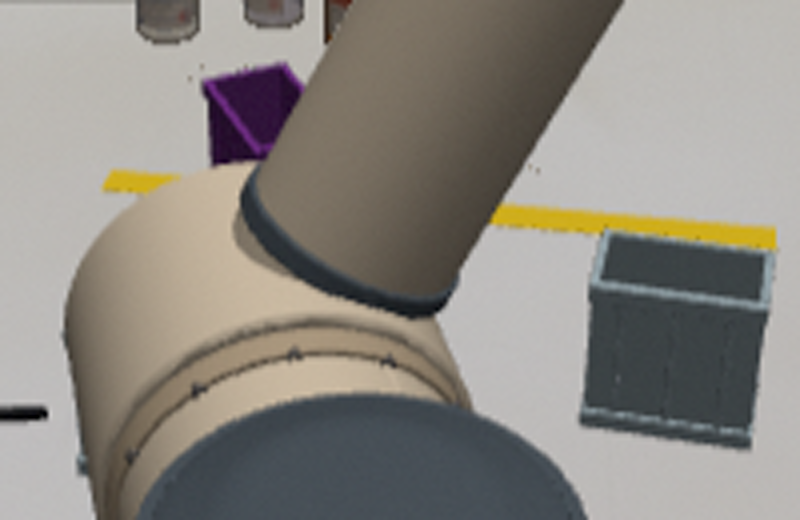

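```bash
cat >> h.py <<'E'
from scipy.optimize import least_squares
def crate_pts(x,y,yaw,loc):
    c,s=np.cos(yaw),np.sin(yaw); loc=np.array(loc,float)
    return np.c_[x+c*loc[:,0]-s*loc[:,1],y+s*loc[:,0]+c*loc[:,1],loc[:,2]]
def fit(obs,x0):
    C={c:cam(c) for c,_,_ in obs}
    def f(p): return np.concatenate([ (w2p(crate_pts(*p,[l]),c,C[c])[0]-px) for c,l,px in obs])
    r=least_squares(f,x0,loss='soft_l1'); return r.x,np.round(r.fun.reshape(-1,2),1)
E
python3 - <<'E'
from h import *
s=lambda a,b:(150+a/4-.4,110+b/4-.4)
q=lambda a,b:(150+a/4-.4,150+b/4-.4)
D,W,H=.033,.056,.115
L=[('side',(-D,-W,H),s(367,106)),('side',(-D,W,H),s(477,65)),('side',(D,W,H),s(512,108)),('side',(D,-W,H),s(400,152)),('side',(D,-W,0),s(402,230)),('side',(D,W,0),s(508,188))]
Rr=[('side',(-D,-W,H),s(80,343)),('side',(-D,W,H),s(210,292)),('side',(D,W,H),s(243,352)),('side',(D,-W,H),s(107,402)),('side',(D,-W,0),s(132,470)),('side',(D,W,0),s(254,418)),
('scene',(-D,W,H),q(590,295)),('scene',(D,W,H),q(603,230)),('scene',(D,-W,H),q(774,250)),('scene',(-D,-W,H),q(768,305)),('scene',(-D,W,0),q(582,422)),('scene',(-D,-W,0),q(750,445))]
for o,x0 in ((L,(.44,.16,0)),(Rr,(.5,-.16,0))):
    p,r=fit(o,x0);print(np.round(p,4));print(r.tolist())
E
```

```text
[ 0.4348  0.1589 -0.1326]
[[-0.8, -0.9], [0.1, -2.1], [0.5, -0.3], [-0.4, 0.7], [0.0, 1.4], [0.5, 0.4]]
[ 0.5059 -0.1578 -0.1518]
[[-0.3, -1.4], [0.4, -2.1], [0.2, -1.5], [0.3, 0.1], [0.5, 0.7], [1.3, 0.3], [0.1, -3.1], [0.4, -1.3], [1.0, -0.8], [0.8, 0.4], [-0.4, 0.6], [0.5, 1.1]]
```

```bash
cat >> h.py <<'E'
def tool(yaw): # tool y along (cos yaw, sin yaw), z down
    c,s=np.cos(yaw),np.sin(yaw); return np.array([[-s,c,0],[c,s,0],[0,0,-1]]).T
def rows(targets):
    s=telemetry.read_state(); R0=R.from_rotvec(s['ee_rot']).as_matrix(); p0=np.array(s['eef_pos'])
    print('t',round(s['t'],2),'pos',np.round(p0,4),'yaw',round(np.arctan2(R0[1,1],R0[0,1]),3),'q',np.round(s['joint_positions'],2))
    for pos,yaw in targets:
        print(np.round(R0.T@(np.array(pos)-p0)*1000,1), np.round(np.degrees(R.from_matrix(R0.T@tool(yaw)).as_rotvec()),1))
E
python3 - <<'E'
from h import *
# right crate, yaw -.15
c=np.array([.506,-.158]); u=np.array([np.cos(-.15),np.sin(-.15)])
f=lambda d,z:np.r_[c+u*d,z]
rows([(f(-.13,.25),-.15),(f(-.09,.20),-.15),(f(-.075,.112),-.15),(f(-.045,.112),-.15),(f(.03,.112),-.15),(f(.05,.112),-.15)])
E
```

```text
t 0.6 pos [ 0.2484 -0.5735  0.2503] yaw -2.733 q [-1.26  0.49  1.35 -0.    1.3  -0.1 ]
[-3.478e+02 -2.913e+02  3.000e-01] [  -0.    0. -148.]
[-326.6 -325.2   50.3] [  -0.    0. -148.]
[-318.6 -337.9  138.3] [  -0.    0. -148.]
[-302.7 -363.3  138.3] [  -0.    0. -148.]
[-263.  -426.9  138.3] [  -0.    0. -148.]
[-252.4 -443.9  138.3] [  -0.    0. -148.]
```

>>> play_rows(motion="-348 -291 0 0 0 -148; -348 -291 0 0 0 -148; -348 -291 0 0 0 -148; -348 -291 0 0 0 -148; -348 -291 0 0 0 -148; -348 -291 0 0 0 -148; -348 -291 0 0 0 -148; -348 -291 0 0 0 -148; -348 -291 0 0 0 -148; -348 -291 0 0 0 -148; -348 -291 0 0 0 -148; -348 -291 0 0 0 -148", gripper=0.5)

```text
t: 2.1
eef_pos: [0.3772, -0.1385, 0.2504]
ee_rot: [2.683, 1.634, 0.0]
wrist_force: [-0.5, -0.3, -0.2]
width: 0.499
```

Run:
```python
from h import *
c=np.array([.506,-.158]); u=np.array([np.cos(-.15),np.sin(-.15)])
f=lambda d,z:np.r_[c+u*d,z]
rows([(f(-.13,.25),-.15),(f(-.09,.20),-.15),(f(-.075,.112),-.15),(f(-.045,.112),-.15),(f(.03,.112),-.15),(f(.05,.112),-.15)])
print(telemetry.read_state()['width'])
```

```text
t 2.1 pos [ 0.3772 -0.1385  0.2504] yaw -0.477 q [-0.5   0.18  1.86  0.    1.11 -1.6 ]
[0.  0.3 0.4] [  0.    0.  -18.7]
[12.9 38.2 50.4] [  0.    0.  -18.7]
[ 17.7  52.3 138.4] [  0.    0.  -18.7]
[ 27.3  80.7 138.4] [  0.    0.  -18.7]
[ 51.4 151.8 138.5] [  0.    0.  -18.7]
[ 57.8 170.7 138.5] [  0.    0.  -18.7]
0.49877996288212106
```

>>> play_rows(motion="0 0 30 0 0 -10; 13 38 80 0 0 -18.7; 17.5 52 138 0 0 -18.7; 17.5 52 138 0 0 -18.7; 17.5 52 138 0 0 -18.7")

```text
t: 2.72
eef_pos: [0.4311, -0.1471, 0.1138]
ee_rot: [2.388, 2.041, 0.0]
wrist_force: [1.0, -0.3, 0.7]
width: 0.497
```

Run:
```python
from h import *
c=np.array([.506,-.158]); u=np.array([np.cos(-.15),np.sin(-.15)])
f=lambda d,z:np.r_[c+u*d,z]
rows([(f(-.045,.112),-.15),(f(.03,.112),-.15)])
a=cams.camera('wrist');b=cams.camera('side');d=cams.camera('scene')
b=cv2.resize(b[110:302,100:356],(512,384));cv2.imwrite('pics/pre1.png',np.hstack([a,b])[:,:,::-1]);cv2.imwrite('pics/pre1s.png',d[:,:,::-1])
cv2.imwrite('pics/pre1.png',cv2.resize(cv2.imread('pics/pre1.png'),(800,300)))
```

```text
t 2.73 pos [ 0.4311 -0.1471  0.1138] yaw -0.157 q [-0.46  0.47  1.91 -0.    0.77 -1.87]
[ 0.7 30.7  1.8] [ 0.   0.  -0.4]
[  1.1 105.7   1.8] [ 0.   0.  -0.4]
```

View pics/pre1.png

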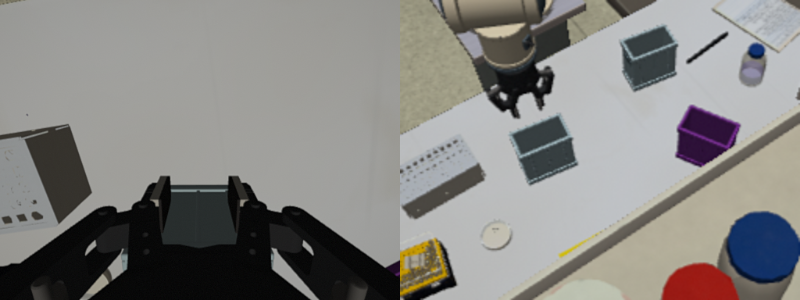

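View pics/pre1s.png

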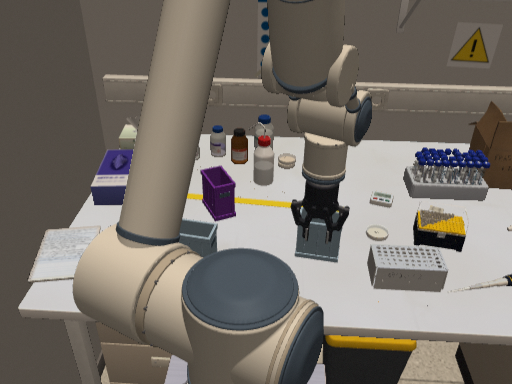

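>>> play_rows(motion="0 20 2 0 0 0; 0 30 2 0 0 0; 0 38 2 0 0 0; 0 46 2 0 0 0; 0 54 2 0 0 0; 0 62 2 0 0 0; 0 70 2 0 0 0; 0 78 2 0 0 0; 0 86 2 0 0 0")

```text
t: 4.0
eef_pos: [0.5169, -0.1606, 0.1102]
ee_rot: [2.388, 2.041, 0.0]
wrist_force: [-0.1, -0.6, -0.3]
width: 0.503
```

```bash
cat > shot.py <<'E'
from h import *
import sys
n=sys.argv[1]
a=cams.camera('wrist');b=cams.camera('side')
b=cv2.resize(b[110:302,100:356],(512,384));cv2.imwrite(f'pics/{n}.png',cv2.resize(np.hstack([a,b])[:,:,::-1],(800,300)))
rows([])
E
python3 shot.py p1
```

```text
t 4.1 pos [ 0.5173 -0.1608  0.1102] yaw -0.156 q [-0.41  0.56  1.7   0.    0.88 -1.83]
```

View pics/p1.png

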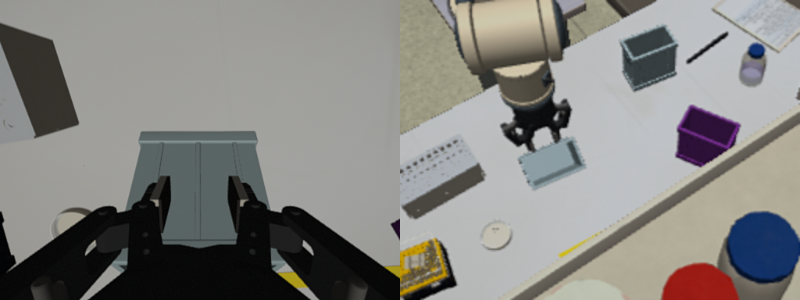

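Run:
```python
from h import *
c=np.array([.435,.159]); y=-.133;u=np.array([np.cos(y),np.sin(y)])
f=lambda d,z:np.r_[c+u*d,z]
rows([(f(-.085,.2),y),(f(-.078,.112),y),(f(.01,.112),y)])
```

```text
t 4.1 pos [ 0.5173 -0.1608  0.1102] yaw -0.156 q [-0.41  0.56  1.7   0.    0.88 -1.83]
[ 301.1 -215.9  -90. ] [ 0.   0.  -1.3]
[ 301.3 -209.    -2. ] [ 0.   0.  -1.3]
[ 303.3 -121.    -1.9] [ 0.   0.  -1.3]
```

>>> play_rows(motion="0 -20 -50 0 0 0; 40 -60 -90 0 0 0; 301 -216 -90 0 0 -1.3; 301 -216 -90 0 0 -1.3; 301 -216 -90 0 0 -1.3; 301 -216 -90 0 0 -1.3; 301 -216 -90 0 0 -1.3; 301 -216 -90 0 0 -1.3; 301 -210 -40 0 0 -1.3; 301 -209 -2 0 0 -1.3; 301 -209 -2 0 0 -1.3")

```text
t: 5.48
eef_pos: [0.3557, 0.1683, 0.1108]
ee_rot: [-2.364, -2.066, 0.007]
wrist_force: [-0.5, -0.9, 0.4]
width: 0.498
```

```bash
python3 shot.py p2
python3 - <<'E'
from h import *
c=np.array([.435,.159]); y=-.133;u=np.array([np.cos(y),np.sin(y)])
f=lambda d,z:np.r_[c+u*d,z]
rows([(f(-.078,.112),y),(f(.01,.112),y)])
im=cams.camera('scene');cv2.imwrite('pics/p2s.png',im[:,:,::-1])
E
```

```text
t 5.58 pos [0.357  0.1689 0.1129] yaw -0.134 q [ 0.29  0.42  2.05 -0.    0.68 -1.15]
t 5.58 pos [0.357  0.1689 0.1129] yaw -0.134 q [ 0.29  0.42  2.05 -0.    0.68 -1.15]
[0.5 0.7 0.9] [-0.   0.  -0.1]
[ 0.6 88.7  0.9] [-0.   0.  -0.1]
```

View pics/p2.png

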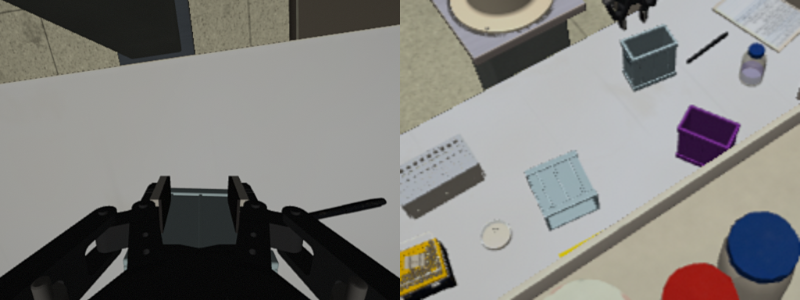

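View pics/p2s.png

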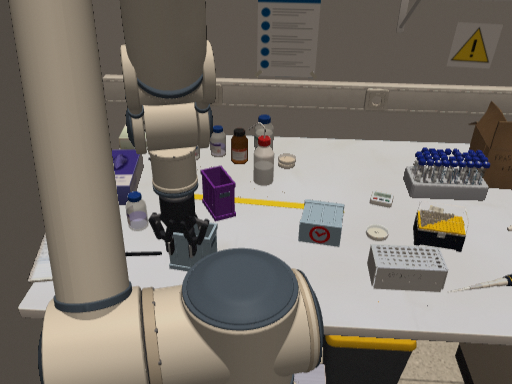

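>>> play_rows(motion="0 20 1 0 0 0; 0 32 1 0 0 0; 0 40 1 0 0 0; 0 48 1 0 0 0; 0 56 1 0 0 0; 0 64 1 0 0 0; 0 72 1 0 0 0; 0 80 1 0 0 0; 0 86 1 0 0 0; 0 86 1 0 0 0")

```text
t: 6.88
eef_pos: [0.4424, 0.1579, 0.1113]
ee_rot: [2.365, 2.068, 0.001]
wrist_force: [0.0, -0.3, 0.7]
width: 0.503
```

```bash
python3 shot.py p3
```

```text
t 6.97 pos [0.4417 0.1579 0.1112] yaw -0.134 q [ 0.22  0.49  1.88  0.    0.78 -1.22]
```

View pics/p3.png

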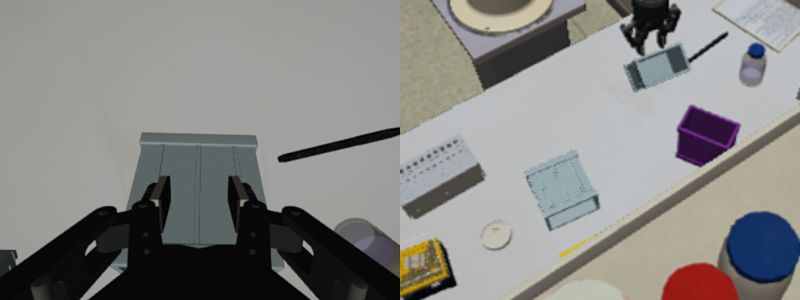

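>>> play_rows(motion="0 6 0 0 0 0; 0 10 0 0 0 0; 0 10 0 0 0 0")

```text
t: 7.35
eef_pos: [0.4523, 0.1565, 0.1113]
ee_rot: [2.365, 2.068, 0.0]
wrist_force: [-0.1, -0.5, -0.1]
width: 0.501
```

```bash
python3 shot.py p4
```

```text
t 7.45 pos [0.4518 0.1565 0.1112] yaw -0.134 q [ 0.21  0.5   1.85  0.    0.79 -1.23]
```

View pics/p4.png

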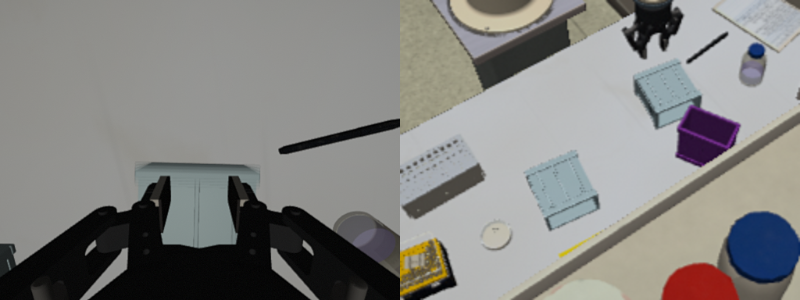

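Run:
```python
from h import *
for c,b in (('scene',(180,150,380,300)),('side',(140,150,300,270))):
    im=cams.camera(c)
    cv2.imwrite(f'pics/{c}4c.png',cv2.resize(im[b[1]:b[3],b[0]:b[2],::-1],None,fx=4,fy=4,interpolation=cv2.INTER_CUBIC))
    hsv=cv2.cvtColor(im,cv2.COLOR_RGB2HSV); m=cv2.inRange(hsv,(20,150,120),(35,255,255))
    n,l,st,_=cv2.connectedComponentsWithStats(m)
    for i in range(1,n):
        if st[i,4]>15:
            v,u=np.where(l==i); p=p2w(np.c_[u,v],0,c)
            print(c,st[i], 'line coef x=a+b*y',np.round(np.polyfit(p[:,1],p[:,0],1)[::-1],4),'y',p[:,1].min().round(3),p[:,1].max().round(3))
```

```text
scene [234 198  70  11 321] line coef x=a+b*y [0.728  0.0833] y -0.124 0.089
scene [418 211  47  24 511] line coef x=a+b*y [ 0.6156 -0.0653] y -0.588 -0.453
scene [329 335  87  13 702] line coef x=a+b*y [0.2117 0.0027] y -0.354 -0.169
side [ 84 263  46  41 649] line coef x=a+b*y [0.5853 0.0672] y -0.567 -0.434
side [202 263  18  12  32] line coef x=a+b*y [0.712 0.041] y -0.25 -0.188
```

View pics/scene4c.png

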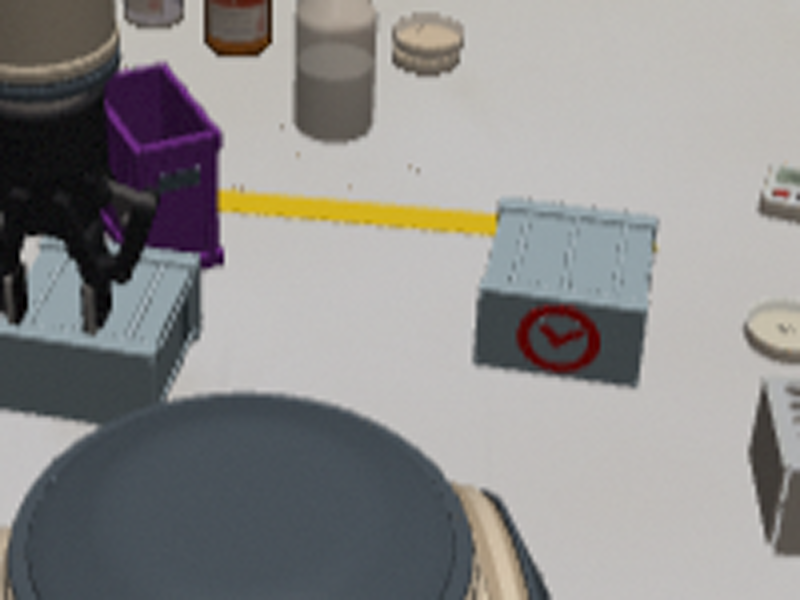

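View pics/side4c.png

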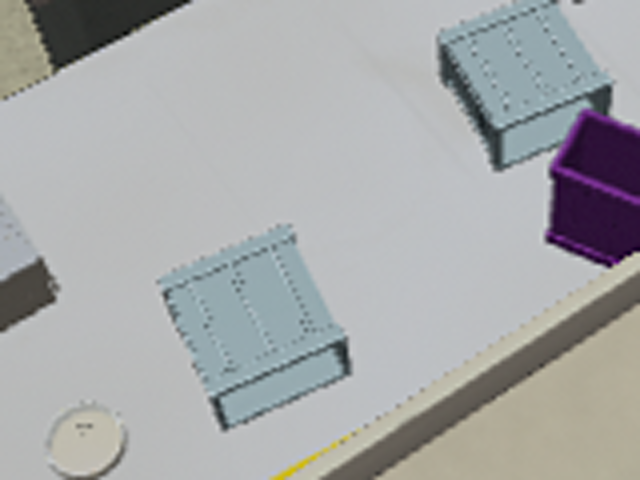

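```bash
cat >> h.py <<'E'
D,W,H=.066,.056,.115
E
python3 - <<'E'
from h import *
im=cv2.imread('pics/scene0.png'); m=cv2.inRange(cv2.cvtColor(im,cv2.COLOR_BGR2HSV),(20,150,120),(35,255,255)); m[:180]=0;m[215:]=0;m[:,:170]=0;m[:,350:]=0
v,u=np.where(m>0);p=p2w(np.c_[u,v],0,'scene');print(len(p),np.polyfit(p[:,1],p[:,0],1)[::-1],p[:,1].min(),p[:,1].max())
for yy in np.arange(-.25,.27,.05):
    k=abs(p[:,1]-yy)<.02
    if k.sum()>5:print(yy.round(2),p[k,0].min().round(4),p[k,0].max().round(4),p[k,0].mean().round(4))
q=lambda a,b:(180+a/4-.4,150+b/4-.4)
s=lambda a,b:(140+a/4-.4,150+b/4-.4)
A=[('scene',(0,W,D),q(478,290)),('scene',(0,-W,D),q(648,307)),('scene',(0,W,0),q(475,363)),('scene',(0,-W,0),q(638,385)),('scene',(H,W,D),q(500,198)),('scene',(H,-W,D),q(657,215))]
B=[('side',(0,-W,D),s(162,283)),('side',(0,W,D),s(293,227)),('side',(H,-W,D),s(212,395)),('side',(H,W,D),s(347,335)),('side',(H,-W,0),s(225,428)),('side',(H,W,0),s(350,375))]
for o in (A,B,A+B):
    x,r=fit(o,(.54,-.16,-.15)); print('heel',np.round(x,4),'rim',np.round(crate_pts(*x,[(H,0,0)]),4),r.tolist())
E
```

```text
362 [0.7287204  0.07925171] -0.24497119160925804 0.2712491684223365
-0.25 0.6984 0.7207 0.7095
-0.2 0.7014 0.7234 0.7124
-0.15 0.7086 0.7289 0.7187
-0.1 0.7084 0.7318 0.72
-0.05 0.7112 0.7377 0.7233
0.25 0.7369 0.7608 0.7486
heel [ 0.5372 -0.1621 -0.138 ] rim [[ 0.6511 -0.178   0.    ]] [[0.3, -0.7], [0.2, 0.4], [-0.4, 0.6], [0.1, 0.6], [-0.3, -0.8], [0.1, -0.4]]
heel [ 0.5412 -0.1639 -0.166 ] rim [[ 0.6546 -0.1829  0.    ]] [[-0.5, -1.8], [-0.3, -1.2], [-0.1, 0.3], [0.4, 0.6], [-0.2, 0.9], [1.2, -0.1]]
heel [ 0.5397 -0.1626 -0.1605] rim [[ 0.6532 -0.181   0.    ]] [[0.5, -1.5], [0.3, 0.1], [-0.2, -0.3], [0.1, 0.3], [0.8, -1.4], [1.0, -0.6], [-0.4, -2.2], [-0.3, -1.8], [0.2, -0.3], [0.6, -0.1], [0.1, 0.3], [1.4, -0.8]]
```

Run:
```python
from h import *
c=np.array([.5385,-.1624]); y=-.152;u=np.array([np.cos(y),np.sin(y)])
f=lambda d,z:np.r_[c+u*d,z]
rows([(f(-.06,.18),y),(f(-.05,.042),y)])
```

```text
t 7.55 pos [0.4517 0.1565 0.1113] yaw -0.134 q [ 0.21  0.5   1.85  0.    0.79 -1.23]
[-303.4   68.6  -68.7] [-0.  0.  1.]
[-303.6   78.6   69.3] [-0.  0.  1.]
```

>>> play_rows(motion="0 -20 -55 0 0 0; -50 -30 -69 0 0 0; -303 60 -69 0 0 1; -303 60 -69 0 0 1; -303 60 -69 0 0 1; -303 60 -69 0 0 1; -303 66 -69 0 0 1; -303 66 -30 0 0 1; -303 72 15 0 0 1; -303 76 50 0 0 1; -303 78 69 0 0 1; -303 78 69 0 0 1")

```text
t: 9.05
eef_pos: [0.4881, -0.1532, 0.0412]
ee_rot: [-2.38, -2.046, 0.002]
wrist_force: [-0.6, 0.6, 0.9]
width: 0.501
```

```bash
python3 shot.py p5
python3 - <<'E'
from h import *
c=np.array([.5385,-.1624]); y=-.152;u=np.array([np.cos(y),np.sin(y)])
f=lambda d,z:np.r_[c+u*d,z]
rows([(f(-.011,.042),y),(f(-.011+.05,.042),y)])
E
```

```text
t 9.15 pos [ 0.4888 -0.1538  0.0428] yaw -0.151 q [-0.42  0.65  1.82  0.    0.68 -1.84]
t 9.15 pos [ 0.4888 -0.1538  0.0428] yaw -0.151 q [-0.42  0.65  1.82  0.    0.68 -1.84]
[-1.  39.4  0.8] [ 0.  -0.   0.1]
[-1.1 89.4  0.8] [ 0.  -0.   0.1]
```

View pics/p5.png

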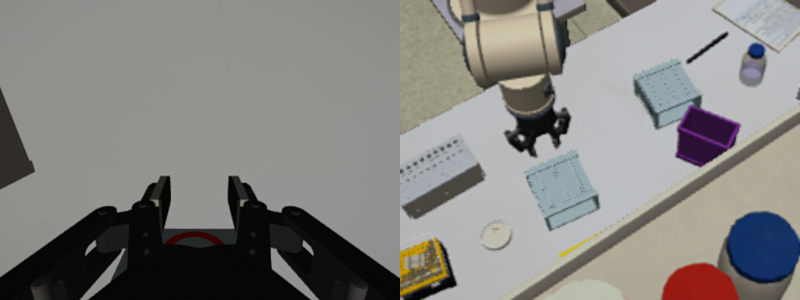

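Wrist view shows the red stamp between the fingers, centred. Pushing about 45 mm of the estimated 62 mm, then measuring.

>>> play_rows(motion="-1 20 1 0 0 0; -1 32 1 0 0 0; -1 40 1 0 0 0; -1 47 1 0 0 0; -1 54 1 0 0 0; -1 61 1 0 0 0; -1 68 1 0 0 0; -1 74 1 0 0 0; -1 79 1 0 0 0; -1 83 1 0 0 0; -1 85 1 0 0 0; -1 85 1 0 0 0")

```text
t: 10.65
eef_pos: [0.573, -0.168, 0.0413]
ee_rot: [2.382, 2.047, 0.001]
wrist_force: [0.3, 0.6, 0.9]
width: 0.5
```

```bash
python3 shot.py p6
python3 - <<'E'
from h import *
for c,b in (('scene',(180,150,380,300)),('side',(140,150,300,270))):
    im=cams.camera(c)
    cv2.imwrite(f'pics/{c}6c.png',cv2.resize(im[b[1]:b[3],b[0]:b[2],::-1],None,fx=4,fy=4,interpolation=cv2.INTER_CUBIC))
E
```

```text
t 10.75 pos [ 0.5729 -0.168   0.0414] yaw -0.151 q [-0.39  0.72  1.6   0.    0.82 -1.8 ]
```

View pics/scene6c.png

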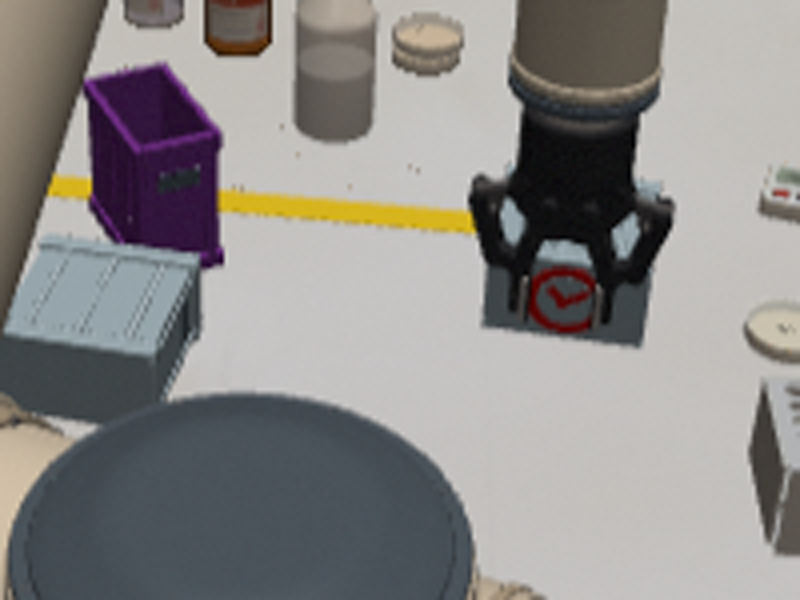

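View pics/side6c.png

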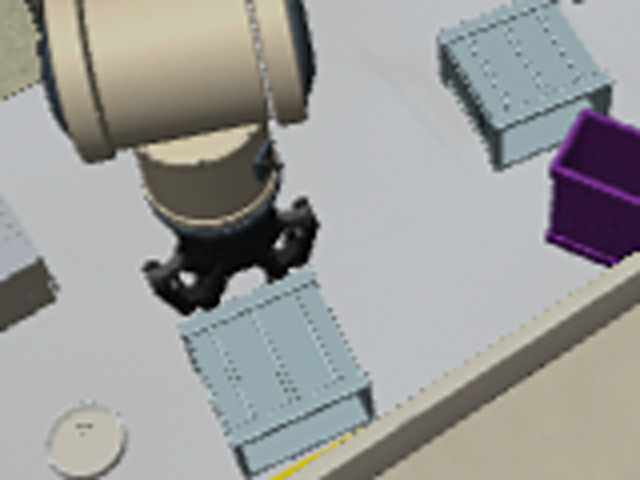

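Run:
```python
from h import *
q=lambda a,b:(180+a/4-.4,150+b/4-.4)
s=lambda a,b:(140+a/4-.4,150+b/4-.4)
A=[('scene',(0,W,0),q(484,326)),('scene',(0,-W,0),q(641,347)),('scene',(0,0,.033),q(564,298)),('scene',(0,-W,D),q(655,272))]
B=[('side',(0,-W,D),s(182,328)),('side',(0,W,D),s(314,273)),('side',(H,-W,D),s(236,440)),('side',(H,W,D),s(371,381)),('side',(H,-W,0),s(247,475)),('side',(H,W,0),s(372,416))]
for o in (A,B,A+B):
    x,r=fit(o,(.58,-.16,-.15)); rm=crate_pts(*x,[(H,0,0)])[0]; print('heel',np.round(x,4),'rim',np.round(rm,4),'short',np.round(.7287+.0793*rm[1]-rm[0],4),r.tolist())
```

```text
heel [ 0.5818 -0.1689 -0.1578] rim [ 0.6953 -0.187   0.    ] short 0.0185 [[-0.4, -0.1], [0.4, 0.3], [0.5, 0.2], [-0.5, -0.3]]
heel [ 0.5834 -0.1702 -0.1558] rim [ 0.6971 -0.1881  0.    ] short 0.0167 [[-0.6, -2.1], [-0.3, -2.5], [-0.3, 0.9], [0.5, 0.1], [-0.1, 0.6], [1.6, 0.3]]
heel [ 0.5828 -0.1693 -0.1616] rim [ 0.6963 -0.1878  0.    ] short 0.0175 [[-0.3, -0.4], [0.5, 0.1], [0.6, -0.1], [-0.4, -0.5], [-0.5, -2.5], [-0.1, -2.7], [-0.4, 0.6], [0.4, -0.0], [-0.2, 0.3], [1.5, 0.2]]
```

>>> play_rows(motion="0 3 0 0 0 0; 0 7 0 0 0 0; 0 11 0 0 0 0; 0 14 0 0 0 0; 0 16 0 0 0 0; 0 17.5 0 0 0 0; 0 17.5 0 0 0 0; 0 10 0 0 0 0; 0 -20 0 0 0 0; 0 -50 -20 0 0 0; 0 -80 -70 0 0 0")

```text
t: 12.22
eef_pos: [0.4913, -0.1553, 0.1106]
ee_rot: [-2.381, -2.045, 0.002]
wrist_force: [0.8, -0.4, 1.2]
width: 0.5
```

>>> play_rows(motion="0 0 -60 0 0 0; -30 -40 -110 0 0 0; 40 -90 -110 0 0 0; 100 -90 -110 0 0 0; 150 -90 -110 0 0 0; 150 -90 -110 0 0 0")

```text
t: 12.98
eef_pos: [0.4265, 0.0093, 0.2214]
ee_rot: [2.378, 2.053, 0.001]
wrist_force: [0.1, -0.6, 0.5]
width: 0.499
```

Run:
```python
from h import *
rows([])
for c,b in (('scene',(180,150,380,300)),('side',(140,150,300,270))):
    im=cams.camera(c); cv2.imwrite(f'pics/{c}7.png',im[:,:,::-1])
    cv2.imwrite(f'pics/{c}7c.png',cv2.resize(im[b[1]:b[3],b[0]:b[2],::-1],None,fx=4,fy=4,interpolation=cv2.INTER_CUBIC))
```

```text
t 12.97 pos [0.4265 0.0093 0.2214] yaw -0.146 q [-0.12  0.25  1.85  0.    1.04 -1.54]
```

View pics/scene7c.png

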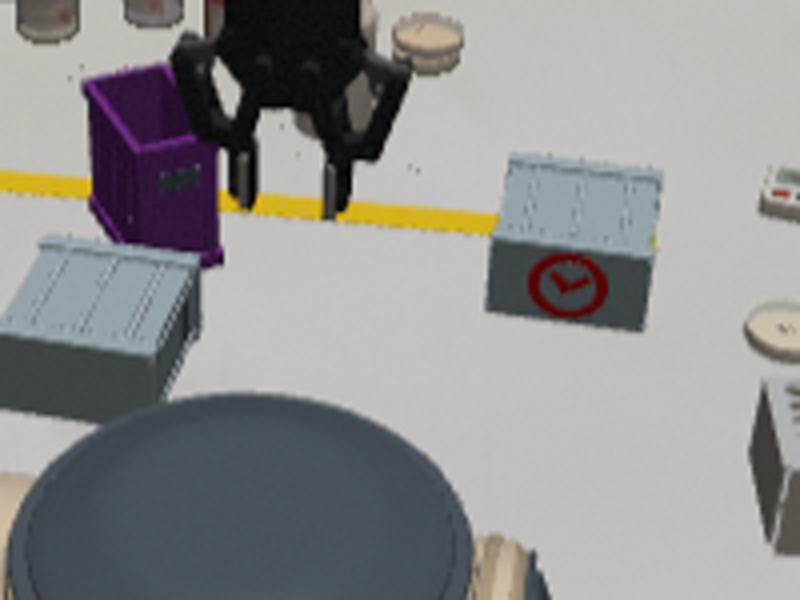

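View pics/side7c.png

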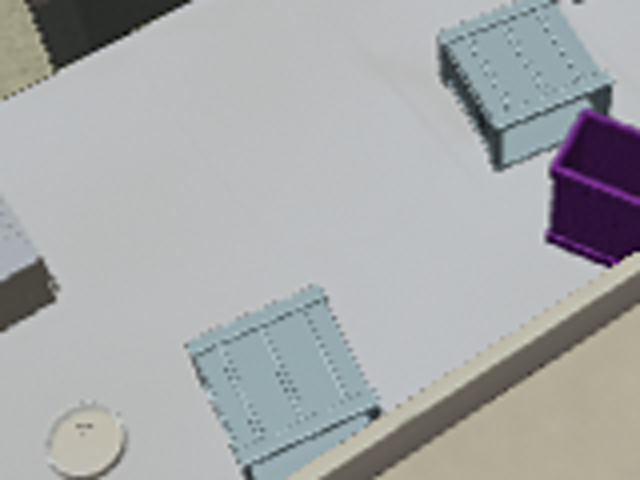

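View pics/scene7.png

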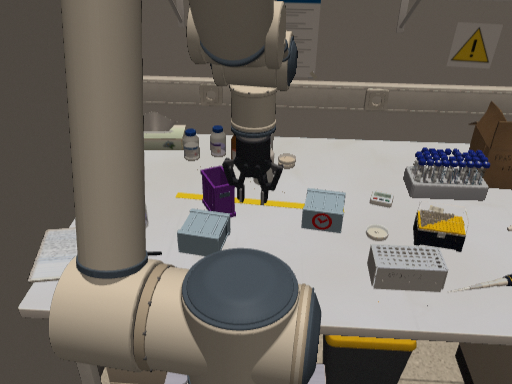

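Run:
```python
from h import *
q=lambda a,b:(180+a/4-.4,150+b/4-.4)
s=lambda a,b:(140+a/4-.4,150+b/4-.4)
A=[('scene',(0,W,0),q(487,309)),('scene',(0,-W,0),q(643,330)),('scene',(0,W,D),q(489,237)),('scene',(0,-W,D),q(655,256)),('scene',(0,0,.033),q(568,285)),('scene',(H,W,D),q(510,155)),('scene',(H,-W,D),q(662,171))]
B=[('side',(0,-W,D),s(187,345)),('side',(0,W,D),s(321,288)),('side',(H,-W,D),s(243,466)),('side',(H,W,D),s(379,406))]
for o in (A,B,A+B):
    x,r=fit(o,(.58,-.16,-.15)); rm=crate_pts(*x,[(H,0,0)])[0]; print('heel',np.round(x,4),'rim',np.round(rm,4),'short',np.round(.7287+.0793*rm[1]-rm[0],4),r.tolist())
im=cams.camera('side')
for n in ["dye_bottle","petri_dish","black_pen"]: print(n,[np.round(d["xy"]).tolist() for d in finder.recognise(n,'side')])
```

```text
heel [ 0.598  -0.1711 -0.1417] rim [ 0.7118 -0.1873  0.    ] short 0.002 [[-0.5, 0.9], [0.2, 0.8], [0.4, -0.2], [-0.2, 0.1], [-0.0, 0.0], [-0.1, -1.2], [0.1, -0.8]]
heel [ 0.6043 -0.1761 -0.1574] rim [ 0.7179 -0.1941  0.    ] short -0.0045 [[-0.2, -0.5], [-0.1, -0.6], [-0.3, 0.9], [0.6, 0.1]]
heel [ 0.601  -0.1723 -0.1571] rim [ 0.7146 -0.1903  0.    ] short -0.001 [[-0.1, 0.1], [0.6, 0.4], [0.9, -1.0], [0.2, -0.4], [0.3, -0.6], [0.9, -1.8], [1.1, -1.1], [0.4, -1.9], [0.3, -2.0], [0.3, -0.6], [1.1, -1.4]]
dye_bottle [[161.0, 262.0], [325.0, 152.0]]
petri_dish [[160.0, 260.0]]
black_pen [[296.0, 143.0]]
```

Rim centre is within about 1 mm of the tape's centreline (±15 mm wide), the bystanders haven't moved, and the robot is clear.

```bash
python3 -c "
from plant import job; print(job.sign_off())"
```

```text
the job is handed in; nothing more can be done
None
```

I tipped both crates onto their backs with the fingertips. The red stamp was on the right-hand crate, so I pushed that one about 60 mm along its own axis to the dispatch line. The left crate lies where it tipped. I handed the job in at about 13 s, with the arm raised clear of everything.

**Rim on the line:** using both cameras, the middle of the stamped crate's open rim is within about 1 mm of the tape's centreline. Taken separately, the scene camera put it 2 mm short and the side camera 4.5 mm past. Both are well inside the tape's half-width of 15 mm.

**Bystanders:** the last side-camera check found the bottle, dish and pen where they started, within about a pixel. Its top hit for the bottle was wrong, as it landed on the dish; the second hit was the real bottle, unmoved.

**Purple crate:** it looked unmoved by eye in the pictures; I did not measure it.

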